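# Sanitise the earbud case, then put it on charge

### The arm

A 7-joint arm with a two-finger parallel gripper is mounted at the origin on the work surface. World frame = base frame: x ahead of the robot, y to its left, z up, the work surface at z = 0. Lengths are in m, angles in degrees, forces in N, time in s.
With the tool pointing down it reaches from about 0.4 to 0.925 m from the base axis. Payload 4.1 kg.
Tool frame: the origin (TCP) lies midway between the tips of the shut fingers; the grasp point (between the pads) lies ctrl.hold_point_z behind it (ctrl.hold_point_z is the distance from the TCP to the grasp point, in m); z points along the fingers, y is the line along which they close (so a half turn about z gives the same grasp; the last joint's range is limited). The gripper opens to 85 mm and grips with 20 to 120 N. Pads are 22 mm wide; open, the fingers measure 114 mm over their backs; the gripper's body (76 mm by 85 mm) begins 54 mm behind the grasp point. The pads swing forward as they close: fully open they stand 13 mm farther back than shut.
Start: joints at [-81.074, 22.827, 2.584, 88.041, -1.071, 69.15, -2.905], TCP at [0.164, 0.629, 0.231] pointing down, gripper open.
Joint ranges: [-161.44, 161.44], [-28.35, 127.94], [-78.24, 83.42], [0, 140.83], [-78.03, 258.03], [13.02, 114.36], [-168.23, 168.23]. Speed limits (degrees/s): [147.25, 147.25, 180, 180, 180, 180, 180].

### API

Orientations are given as [roll, pitch, yaw] about the fixed x, y, z axes, in that order (R = Rz(yaw) Ry(pitch) Rx(roll)).
In Python, from cell import ctrl gives the robot as it stands.
- The arm moves only by the tool send_rows, never from a script. Its argument "series" is text: rows parted by semicolons, each of 5 numbers parted by spaces: the opening, from -1 (shut) to 1 (fully open), then the shift along the tool's x, y, z in cm, then the turn about the tool's z in degrees. In form: gripper x y z roll; .... A call has 1 to 20 rows; each row shifts and turns the commanded pose from where the row before left it, along the tool's axes as they then stand; what a row does not reach is not made up. A row lasts 1/10 s, in which the tool goes at most 50 mm and 8.59 degrees, less where a joint would pass 70% of its speed; a pose out of reach is approached as far as the arm can. A call is refused whole if a number of a shift passes 5 or a number of a turn 8.59, either way. A call with a gripper value outside its range is refused whole. The fingers move at their own pace and stop on an object; the grip force is fixed at half the most. Time passes only in rows, so rows that do not move let the fingers close. It gives the time, the measured TCP pose, the force, the opening and the grip force at its end, in the units of the state.
- ctrl.get_obs(): the state, without advancing time (a new reading comes with each control period).
- ctrl.capture(name): name is "side" or "top"; returns a dict with "img" (480x640x3 uint8, blue, green, red), "K" (3x3 intrinsics, pixels), "rvec" (rotation vector, rad) and "tvec" (3), from world to camera coordinates, as OpenCV has them. Camera axes: x right, y down, z forward; pixel columns grow to the right and rows downward; lengths in m; the calibration is good to about 2 mm. A picture is of the moment at which its call begins. There is no depth.
- ctrl.finish_job(): hands the job in; it is judged then, once.
The state is a dict: "clock": time; "qpos": joint angles; "qd": joint speeds; "joint_torque": joint torques, N m; "tcp_pos": TCP position; "eef_rot": TCP orientation; "wrist_force": force on the tool from outside, world axes, zero at the start; "ft_torque": the same for the moment, N m; "gripper_width": opening from 0.0 (shut) to 1.0 (fully open); "grasp_force": force on a finger pad.
Only numpy, scipy, OpenCV 4.12 (cv2) and the standard library are available. Lean on these libraries where they do the work, as an engineer would, in place of code of your own. Each camera call takes 0.05 s, during which the arm holds its last target. There are 200 camera calls.

### The job

Take the black earbud case with the pink dot out of its bay, set it down flat in the middle of the round drip mat in front of the spray bottle and let go, then press the bottle's nozzle cap all the way down and let it spring back up; never spray while the case is not on the mat. Then take the case again and set it down gently (no dropping) flat between the two white cheeks of the glass charging plate, centred over the blue ring, pink dot up. Leave everything else on the console where it is.

Things in the scene. Friction and masses are not known exactly. Their poses are not given: they have to be found in the camera images.
- case: Black earbud case to be cleaned and charged: rounded box 60 mm long (its x), 46 mm wide (its y), 26 mm tall, 55 g, flat pink dot 22 mm across on top. Origin: centre of its underside, z up. Starts flat in either bay of the valet, long axis along the bay. Either way round is the same.
- other_case: Bystander: the same black case without a dot, in the other bay of the valet. Origin as for the first.
- valet: Fixed white valet tray, 66 (x) by 128 mm (y), floor 6 mm thick. Walls 8 mm thick along its x at y = -60, 0 and +60 mm, tops at z = 40 mm, form two bays 52 mm wide centred at y = -30 and +30 mm. The bays are open at both x ends: a case there can be taken only by its two ends (60 mm apart, closing along the valet's x). Origin: centre of its underside.
- station: Fixed spray station: board 85 x 85 x 8 mm carrying an amber bottle (radius 27 mm, neck to z = 100 mm) with a white sprung nozzle cap, and a back board 53 mm high behind it. Origin: under the bottle's axis, on the console. Its -x axis is the spray direction; the mat's centre is at x = -130 mm.
- mat_center (a point): Centre of the upper face of the drip mat, a flat disc 110 mm across and 3 mm thick (grey with white middle), fixed in front of the bottle. z up, same axes as the station.
- nozzle_top (a point): Centre of the flat top of the nozzle cap (white, 32 mm across, 24 mm tall); 132 mm above the console when up. It moves down with the cap.
- nozzle (a joint): How far the nozzle cap is pressed down: 0 up, 0.008 m fully down; a spring pushes it back up (about 2.5 N to start, 7 N fully down).
- charger: Fixed glass charging plate, 150 (x) by 110 (y) by 8 mm, with two white cheeks 44 mm wide along y, 8 mm thick, tops at z = 42 mm, inner faces at x = -34 and +34 mm. The case lies between them, long axis along x, 4 mm free at each end: no room for fingers at its ends, so hold it by its long sides (46 mm apart). Origin: centre of the underside.
- charger_top (a point): Centre of the plate's upper face (z = 8 mm), the middle of the blue ring 40 mm across. Same axes as the plate.
- balm_tin: Bystander: pink plastic lip balm tin, 51 mm across, 19 mm tall, loose. Origin: centre of the underside.
- key_dish: Bystander: stainless key dish, 110 mm across, 30 mm tall, loose. Origin: centre of the underside.
- wallet: Bystander: brown wallet, 105 x 85 x 18 mm, loose. Origin: centre of the underside.
- key: Bystander: brass key with black fob lying flat, 75 mm long, 10 mm tall, loose. Origin: near its middle, underside.
- glasses_case: Bystander: dark blue glasses case, 65 x 165 x 42 mm, loose. Origin: centre of the underside.
There are look-alikes about, which are no part of the job. Leave any brown look-alike of the case alone.

How it is judged:
By the outcome, as a careful person would: the job done as asked, in the order asked, and still so for the second after the job is handed in, with the robot touching nothing.
It also fails if it takes over 72 s, if anything falls off the work surface, if the arm or the gripper's body presses on something with over 40 N, if the wrist force passes 120 N, or if a joint passes its speed limit or range.

## Working session

There is one attempt and no reset: what is moved stays moved. The work goes in short steps, Python scripts to look and compute and a tool call to move; the robot and the scene stay as the last step left them, time stands still between calls to the robot, and variables do not carry over. Pictures are saved under pics/ and viewed, at most 10 in all, crops included, and the job is handed in when it is done.

Besides the shell and the picture viewer there is one more tool, called as name(argument=value, ...) on one line, values as JSON. send_rows: Moves the arm, as the interface text tells. Its arguments: {"type":"object","properties":{"series":{"type":"string"}},"required":["series"]}

```bash
mkdir -p pics
cat > h.py <<'E'
import numpy as np,cv2
from cell import ctrl
from scipy.spatial.transform import Rotation as R
def cap(n,f=None):
    c=ctrl.capture(n)
    if f: cv2.imwrite('pics/'+f,c['img'])
    return c
def ray(c,u,v,z):
    Rm=cv2.Rodrigues(np.array(c['rvec'],float))[0];t=np.array(c['tvec'],float).ravel()
    o=-Rm.T@t; d=Rm.T@np.linalg.inv(np.array(c['K']))@np.array([u,v,1.])
    return o+d*(z-o[2])/d[2]
def proj(c,P):
    return cv2.projectPoints(np.array(P,float).reshape(-1,1,3),np.array(c['rvec'],float),np.array(c['tvec'],float),np.array(c['K'],float),None)[0].reshape(-1,2)
E
python3 - <<'E'
from h import *
import pickle
a=cap('top','top0.png');b=cap('side','side0.png');pickle.dump((a,b),open('c.pkl','wb'))
for c in(a,b):
    Rm=cv2.Rodrigues(np.array(c['rvec'],float))[0];print(-Rm.T@np.array(c['tvec']).ravel(),c['K'][0][0])
print(ctrl.get_obs(),ctrl.hold_point_z)
E
```

```text
[0.40339608 0.07530262 1.47900702] 512.3563748057758
[ 0.07758491 -0.87535257  1.01283887] 614.753337267788
{'clock': 0.1, 'qpos': array([-81.07280071,  22.86834717,   2.57949629,  88.10712133,
        -1.07202417,  69.15044403,  -2.90487918]), 'qd': array([ 0.00949661, -0.04287711,  0.07377045, -0.27230218,  0.13248427,
       -0.04633687, -0.04826743]), 'joint_torque': array([ 3.36676123e-03, -4.76257002e+01,  1.36999033e+00, -2.54949385e+01,
        1.18915894e-02,  5.02795228e-03, -1.81594601e-06]), 'tcp_pos': array([0.16365869, 0.62846668, 0.23035824]), 'eef_rot': array([-1.79898416e+02,  6.16004441e-03,  1.65407567e+02]), 'wrist_force': array([ 0.28137947, -0.52416687,  0.5779905 ]), 'ft_torque': array([-0.02569305,  0.05445699,  0.05893069]), 'grasp_force': 0.0, 'gripper_width': 1.0021420201123368} 0.0187
```

View pics/top0.png

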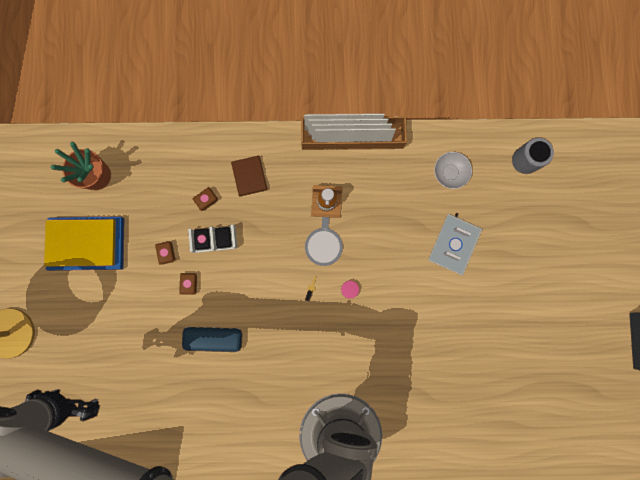

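View pics/side0.png

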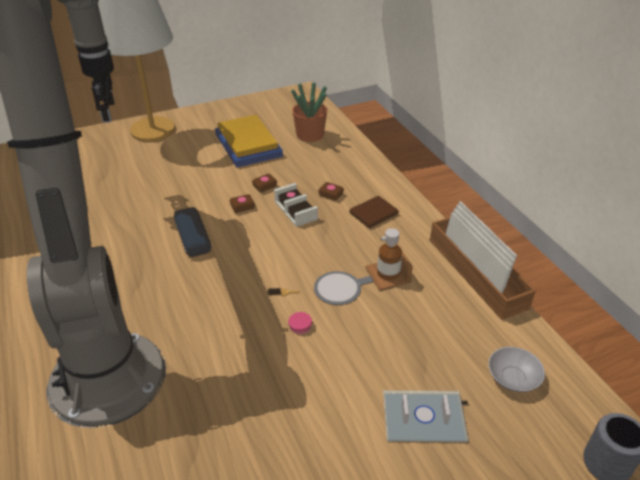

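Candidates for the dotted case in the top view are the black one in the valet's left bay (203,239), the brown look-alikes at (205,198), (165,252) and (188,284), and the undotted black case at (224,237). I choose (203,239) and will check it in a close crop.

Run:
```python
import pickle
from h import *
a,b=pickle.load(open('c.pkl','rb'))
def crop(c,x,y,w,h,s): return cv2.resize(c['img'][y:y+h,x:x+w],None,fx=s,fy=s,interpolation=cv2.INTER_CUBIC)
p=[crop(a,182,218,60,45,6.6666),crop(a,424,205,60,75,4),crop(a,294,175,60,100,4)]
o=np.zeros((600,800,3),np.uint8)
for (x,y),q in zip([(0,0),(0,300),(250,300)],[crop(a,180,218,65,42,6),crop(a,425,205,60,75,4),crop(a,295,180,60,75,4)]): 
    o[y:y+q.shape[0],x:x+q.shape[1]]=q
q=crop(b,265,170,65,60,6); o[0:360,400:790]=q
q=crop(b,370,225,50,50,4); o[370:570,520:720]=q
cv2.imwrite('pics/crop.png',o)
```

```text
(no output)
```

View pics/crop.png

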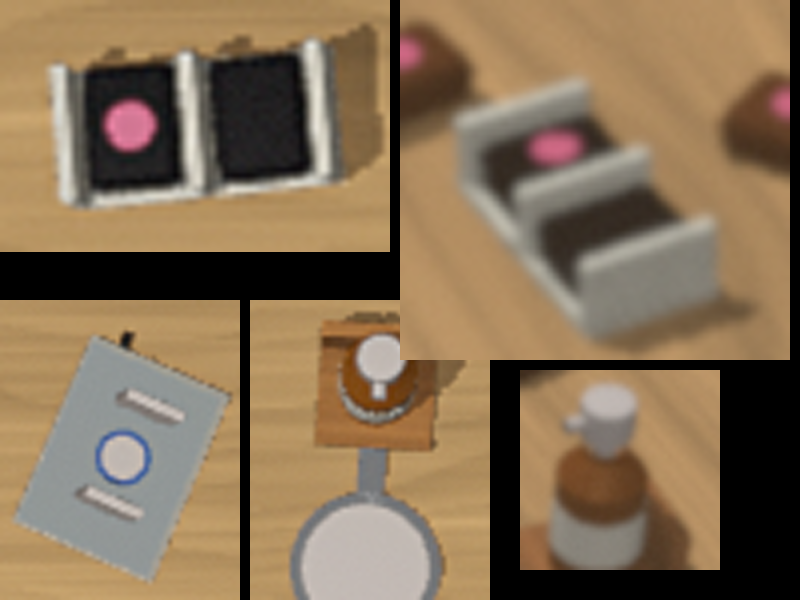

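The crop confirms the target: black body, pink dot at crop (130,126), which is image (201.7,239), in the left bay. The other bay's case has no dot. The ring is at crop (124,458), the mat near (366,567) and the nozzle cap at (381,356).

```bash
cat >> h.py <<'E'
def up(x0,y0,s,U,V): return (U+.5)/s-.5+x0,(V+.5)/s-.5+y0
def cen(c,x,y,w,h,f):
    "centroid of the mask f(hsv) in box, largest blob, hull-filled"
    m=f(cv2.cvtColor(c['img'][y:y+h,x:x+w],cv2.COLOR_BGR2HSV).astype(int)).astype(np.uint8)
    k=max(cv2.findContours(m,cv2.RETR_EXTERNAL,cv2.CHAIN_APPROX_NONE)[0],key=cv2.contourArea)
    h_=np.zeros_like(m);cv2.fillConvexPoly(h_,cv2.convexHull(k),1);v,u=np.nonzero(h_)
    return u.mean()+x,v.mean()+y,len(u)
pink=lambda h:((h[...,0]>150))&(h[...,1]>90)&(h[...,2]>100)
blue=lambda h:(h[...,0]>100)&(h[...,0]<135)&(h[...,1]>70)
white=lambda h:(h[...,1]<40)&(h[...,2]>165)
E
python3 - <<'E'
import pickle
from h import *
a,b=pickle.load(open('c.pkl','rb'))
for n,ba,bb,f,z in [('dot',(192,228,22,22),(280,187,22,18),pink,.032),('ring',(440,230,30,30),(405,398,40,35),blue,.008),('mat',(303,226,42,42),(312,270,48,35),white,.003),('cap',(315,184,24,18),(383,228,20,10),white,.132)]:
    for c,bx in((a,ba),(b,bb)):
        u,v,N=cen(c,*bx,f);print(n,round(u,2),round(v,2),N,ray(c,u,v,z).round(4))
def L(n,x0,y0,s,pts,z):
    P=np.array([ray(a,*up(x0,y0,s,*p),z) for p in pts]);print(n,P.round(4)[:,:2].tolist())
    return P
L('walls',180,218,6,[(62,66),(72,203),(187,53),(201,193),(316,42),(329,181)],.04)
L('plate',425,205,4-0,[(93+0,36),(231,99),(152,280),(15,218)],.008)
L('cheeks',425,205,4,[(130,93),(184,118),(88,189),(142,215)],.042)
L('base',295,180,4,[(70,148),(187,148)],.008)
E
```

```text
dot 201.0 238.5 60 [0.5546 0.3857 0.032 ]
dot 290.41 194.26 46 [0.5611 0.3899 0.032 ]
ring 455.46 243.98 157 [ 0.5317 -0.3433  0.008 ]
ring 425.57 415.02 247 [ 0.5382 -0.3433  0.008 ]
mat 323.31 246.57 807 [0.5296 0.0393 0.003 ]
mat 336.97 287.05 843 [0.5356 0.042  0.003 ]
cap 327.23 194.0 103 [0.659  0.0299 0.132 ]
cap 391.92 232.59 87 [0.665  0.0314 0.132 ]
walls [[0.5822, 0.4153], [0.5176, 0.4101], [0.5876, 0.3568], [0.5215, 0.35], [0.5921, 0.2963], [0.5264, 0.2902]]
plate [[0.6206, -0.3246], [0.5733, -0.4235], [0.4428, -0.3607], [0.4889, -0.2632]]
cheeks [[0.5745, -0.3402], [0.5562, -0.3779], [0.5067, -0.3078], [0.4878, -0.3453]]
base [[0.6166, 0.0705], [0.6156, -0.0143]]
```

send_rows(series="1 0 0 0 8.5;1 0 0 0 8.5;1 0 0 0 8.5;1 0 0 0 8.5;1 0 0 0 8.5;1 0 0 0 8.5;1 0 0 0 8.5;1 0 0 0 8.5;1 0 0 0 2.4;1 -2.7 3.7 0.8 0;1 -2.7 3.7 0.8 0;1 -2.7 3.7 0.8 0;1 -2.7 3.7 0.8 0;1 -2.7 3.7 0.8 0;1 -2.7 3.7 0.8 0;1 -2.7 3.7 0.8 0;1 -2.7 3.7 0.8 0;1 -2.7 3.7 0.8 0;1 -2.7 3.7 0.8 0")

```text
clock: 2.0
tcp_pos: [0.557, 0.3912, 0.1505]
eef_rot: [-180.0, 0.0, 95.0]
wrist_force: [0.5, 1.1, 0.5]
gripper_width: 1.002
grasp_force: 0.0
```

send_rows(series="1 0 0 0 0;1 0 0 0 0;1 0 0 0 0;1 0 0 0 0")

```text
clock: 2.4
tcp_pos: [0.5542, 0.3944, 0.1513]
eef_rot: [-180.0, -0.1, 95.2]
wrist_force: [-0.8, -0.5, -0.7]
gripper_width: 0.999
grasp_force: 0.0
```

```bash
cat >> h.py <<'E'
def go(x,y,z,psi):
    "tool-axis shift in cm (turn last or first shown) to reach target"
    o=ctrl.get_obs();p=o['tcp_pos'];y0=o['eef_rot'][2]
    d=np.array([x,y,z])-p
    r=R.from_euler('xyz',o['eef_rot'],degrees=True)
    t=-((psi-y0+90)%180-90)
    print('at',p.round(4),o['eef_rot'].round(2),'shift now cm',(r.inv().apply(d)*100).round(2),'turn',round(t,2),'shift after turn',((r*R.from_euler('z',t,degrees=True)).inv().apply(d)*100).round(2),'t',o['clock'])
E
python3 - <<'E'
from h import *
go(.558,.388,.06,95)
a=cap('top');b=cap('side')
P=ctrl.get_obs()['tcp_pos']; pr=R.from_euler('xyz',ctrl.get_obs()['eef_rot'],degrees=True)
print(proj(a,P),proj(b,P))
def crop(c,x,y,w,h,s): return cv2.resize(c['img'][y:y+h,x:x+w],None,fx=s,fy=s,interpolation=cv2.INTER_CUBIC)
u,v=proj(a,P)[0].astype(int);U,V=proj(b,P)[0].astype(int)
print(u,v,U,V)
cv2.imwrite('pics/hover.png',np.hstack([crop(a,u-50,v-60,100,120,4),crop(b,U-50,V-60,100,120,4)]))
E
```

```text
at [0.5542 0.3944 0.1513] [-1.7995e+02 -7.0000e-02  9.5190e+01] shift now cm [-0.68  0.32  9.13] turn 0.19 shift after turn [-0.68  0.33  9.13] t 2.4
[[187.90587097 233.8390163 ]] [[286.0788602  156.39734024]]
187 233 286 156
```

View pics/hover.png

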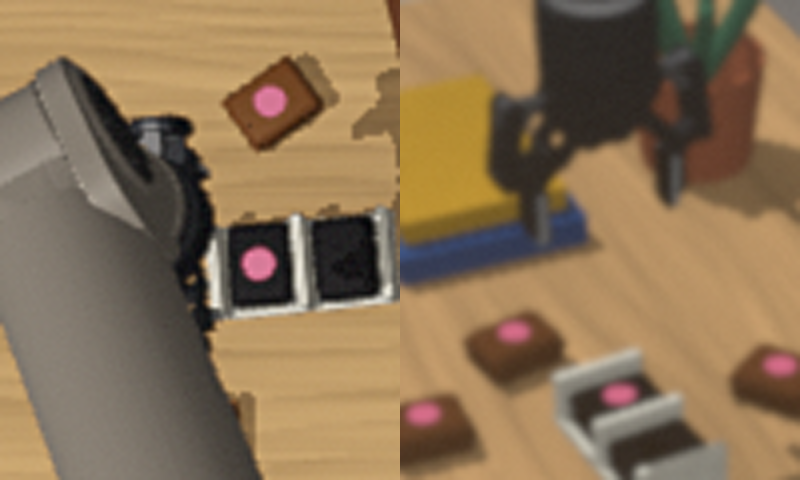

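Run:
```python
from h import *
o=ctrl.get_obs();P=o['tcp_pos'];r=R.from_euler('xyz',o['eef_rot'],degrees=True)
b=cap('side')
for w in(.0425,.048): print(proj(b,[P+r.apply([0,s*w,-.013]) for s in(-1,0,1)]).round(1).tolist())
print([up(236,96,4,U-400,V) for U,V in((541,243),(672,205),(606,224))])
print(ray(b,*up(236,96,4,606,224),P[2]+.013),P)
```

```text
[[271.0, 156.5], [285.9, 152.1], [300.5, 147.8]]
[[269.0, 157.0], [285.9, 152.1], [302.4, 147.2]]
[(270.875, 156.375), (303.625, 146.875), (287.125, 151.625)]
[0.79320569 0.28957135 0.16456911] [0.55467242 0.39400675 0.15156911]
```

send_rows(series="1 -0.3 0.1 2 0.2;1 -0.3 0.2 2 0;1 0 0 2 0;1 0 0 2 0;1 0 0 2 0;1 0 0 1.5 0;1 0 0 1 0;1 0 0 0 0;1 0 0 0 0")

```text
clock: 3.45
tcp_pos: [0.5598, 0.387, 0.0269]
eef_rot: [179.9, -0.0, 94.8]
wrist_force: [0.8, 0.3, -0.1]
gripper_width: 1.001
grasp_force: 0.0
```

Run:
```python
from h import *
go(.5575,.388,.010,95)
```

```text
at [0.5598 0.387  0.0269] [ 1.7995e+02 -3.0000e-02  9.4810e+01] shift now cm [ 0.12 -0.23  1.69] turn -0.19 shift after turn [ 0.12 -0.23  1.69] t 3.45
```

send_rows(series="1 0.1 -0.2 0.8 0;1 0 0 0.8 0;1 0 0 0 0;-1 0 0 0 0;-1 0 0 0 0;-1 0 0 0 0;-1 0 0 0 0;-1 0 0 0 0;-1 0 0 0 0;-1 0 0 0 0;-1 0 0 0 0")

```text
clock: 4.55
tcp_pos: [0.558, 0.3877, 0.011]
eef_rot: [179.9, -0.0, 94.8]
wrist_force: [-0.1, -0.0, 5.4]
gripper_width: 0.683
grasp_force: 67.3
```

send_rows(series="-1 0 0 -1 0;-1 0 0 -2 0;-1 0 0 -2 0;-1 0 0 -2 0;-1 0 0 -2 0;-1 0 0 -1 0;-1 0 0 0 0")

```text
clock: 5.25
tcp_pos: [0.5579, 0.3879, 0.1117]
eef_rot: [179.9, -0.1, 94.8]
wrist_force: [-0.3, 0.6, -0.7]
gripper_width: 0.685
grasp_force: 66.7
```

Run:
```python
from h import *
o=ctrl.get_obs();print(o['gripper_width'],o['grasp_force'])
go(.5325,.0405,.06,90)
c=cap('side');cv2.imwrite('pics/lift.png',cv2.resize(c['img'][120:270,200:400],None,fx=3,fy=3))
```

```text
0.6849110478221966 66.66295409202576
at [0.5579 0.3879 0.1117] [ 1.799e+02 -8.000e-02  9.481e+01] shift now cm [-34.41  -5.45   5.11] turn 4.81 shift after turn [-34.75  -2.55   5.11] t 5.25
```

View pics/lift.png

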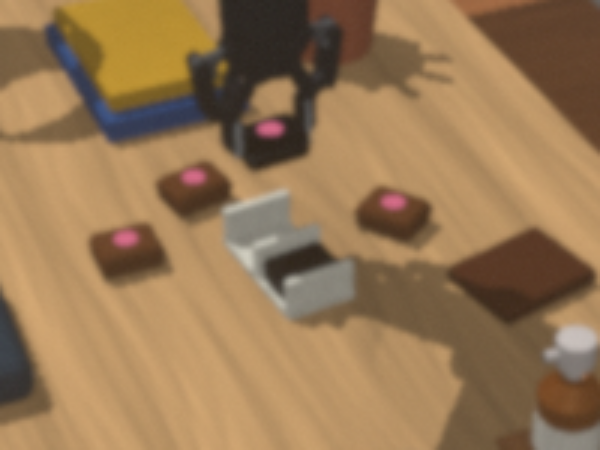

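The case is held level with the dot up, at crop (270,129). Its bay is empty and the other case hasn't moved.

send_rows(series="-1 0 0 0 4.8;-1 -2 -0.1 0 0;-1 -3 -0.2 0 0;-1 -3 -0.2 0 0;-1 -3 -0.3 0 0;-1 -3 -0.2 0 0;-1 -3 -0.2 0 0;-1 -3 -0.3 0 0;-1 -3 -0.2 0 0;-1 -3 -0.2 0 0;-1 -3 -0.2 0.5 0;-1 -2.5 -0.2 1.5 0;-1 -2 -0.2 1.5 0;-1 -1 0 1 0;-1 0 0 0.5 0;-1 0 0 0 0;-1 0 0 0 0;-1 0 0 0 0")

```text
clock: 7.1
tcp_pos: [0.5331, 0.0439, 0.0607]
eef_rot: [179.9, -0.0, 90.1]
wrist_force: [0.8, -0.1, -0.3]
gripper_width: 0.684
grasp_force: 66.6
```

Run:
```python
from h import *
go(.5325,.0405,.0085,90)
```

```text
at [0.5331 0.0439 0.0607] [ 1.7994e+02 -4.0000e-02  9.0120e+01] shift now cm [-0.34 -0.06  5.22] turn 0.12 shift after turn [-0.34 -0.06  5.22] t 7.1
```

send_rows(series="-1 -0.3 -0.1 1 0;-1 0 0 1.5 0;-1 0 0 1.5 0;-1 0 0 0.7 0;-1 0 0 0.2 0;-1 0 0 0.1 0;-1 0 0 0 0;-1 0 0 0 0")

```text
clock: 7.9
tcp_pos: [0.5319, 0.0395, 0.0108]
eef_rot: [179.9, -0.0, 90.0]
wrist_force: [0.1, -0.1, -0.3]
gripper_width: 0.685
grasp_force: 66.6
```

send_rows(series="-1 0 0 0.1 0;-1 0 0 0.1 0;-1 0 0 0 0;-1 0 0 0 0")

```text
clock: 8.3
tcp_pos: [0.5314, 0.0395, 0.0083]
eef_rot: [180.0, -0.0, 90.0]
wrist_force: [0.4, 0.1, -0.0]
gripper_width: 0.689
grasp_force: 66.6
```

send_rows(series="-1 0 0 0.1 0;-1 0 0 0 0;-1 0 0 0 0")

```text
clock: 8.6
tcp_pos: [0.5316, 0.0395, 0.0079]
eef_rot: [180.0, -0.0, 90.0]
wrist_force: [-2.3, 0.4, 4.5]
gripper_width: 0.686
grasp_force: 67.3
```

send_rows(series="1 0 0 0 0;1 0 0 0 0;1 0 0 0 0;1 0 0 0 0;1 0 0 0 0;1 0 0 0 0;1 0 0 -2 0;1 0 0 -4 0;1 0 0 -4 0;1 0 0 -4 0;1 0 0 -4 0;-1 0 0 -3 0;-1 0 0 0 0;-1 0 0 0 0;-1 0 0 0 0")

```text
clock: 10.1
tcp_pos: [0.5304, 0.0395, 0.2159]
eef_rot: [-179.9, 0.0, 90.0]
wrist_force: [-0.3, -0.5, -0.2]
gripper_width: 0.333
grasp_force: 0.0
```

Run:
```python
from h import *
a=cap('top');b=cap('side')
for n,c,bx,f,z in [('dot',b,(325,265,25,25),pink,.029),('cap',b,(383,228,20,10),white,.132)]:
    try:
        u,v,N=cen(c,*bx,f);print(n,u,v,N,ray(c,u,v,z).round(4))
    except Exception as e: print(n,e)
go(.662,.031,.16,90)
print(ctrl.get_obs()['gripper_width'])
def crop(c,x,y,w,h,s): return cv2.resize(c['img'][y:y+h,x:x+w],None,fx=s,fy=s,interpolation=cv2.INTER_CUBIC)
cv2.imwrite('pics/m1.png',np.hstack([crop(a,280,170,100,120,4),crop(b,300,200,100,120,4)]))
```

```text
dot 337.16438356164383 279.3972602739726 73 [0.535  0.0409 0.029 ]
cap 391.8837209302326 232.62790697674419 86 [0.6649 0.0313 0.132 ]
at [0.5304 0.0394 0.2157] [-1.7983e+02  4.0000e-02  9.0000e+01] shift now cm [-0.83 13.18  5.53] turn 0.0 shift after turn [-0.83 13.18  5.53] t 10.2
0.14386538232719023
```

View pics/m1.png

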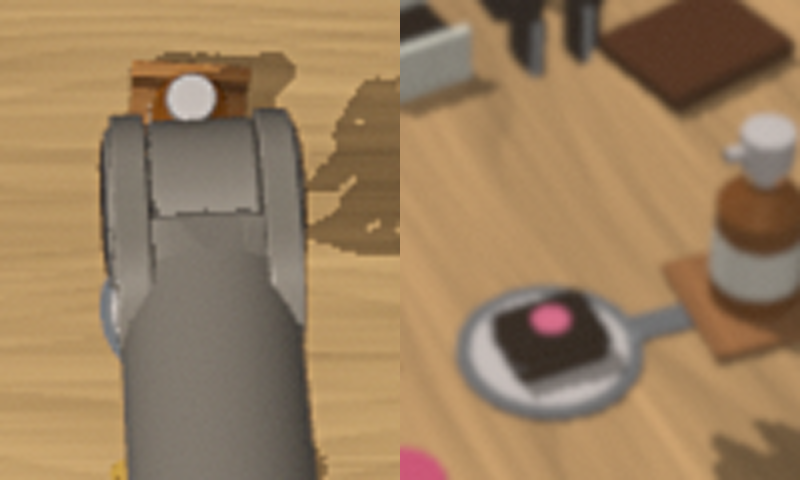

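The case lies flat on the mat, with its dot at crop (550,320), and the cap is free at (768,130). Next is the press.

send_rows(series="-1 -0.1 1.2 0 0;-1 -0.1 2 0 0;-1 -0.1 2 0 0;-1 -0.1 2 0 0;-1 -0.1 2 0 0;-1 -0.1 2 0.5 0;-1 -0.1 1.3 1.5 0;-1 -0.1 0.6 2 0;-1 0 0 2 0;-1 0 0 1 0;-1 0 0 0 0;-1 0 0 0 0;-1 0 0 0 0")

```text
clock: 11.5
tcp_pos: [0.6633, 0.0314, 0.1485]
eef_rot: [179.9, -0.0, 90.0]
wrist_force: [0.1, 0.1, -0.6]
gripper_width: 0.001
grasp_force: 0.0
```

Run:
```python
from h import *
go(.6617,.0305,.1235,90);print(ctrl.get_obs()['gripper_width'])
```

```text
at [0.6633 0.0314 0.1485] [ 1.7987e+02 -2.0000e-02  9.0000e+01] shift now cm [-0.09 -0.17  2.5 ] turn 0.0 shift after turn [-0.09 -0.17  2.5 ] t 11.5
0.0005616455421016915
```

send_rows(series="-1 -0.1 -0.2 0.8 0;-1 0 0 0.8 0;-1 0 0 0.4 0;-1 0 0 0.2 0;-1 0 0 0.2 0;-1 0 0 0 0;-1 0 0 0 0")

```text
clock: 12.2
tcp_pos: [0.6606, 0.0303, 0.1244]
eef_rot: [180.0, -0.0, 90.0]
wrist_force: [-2.1, 0.0, 6.7]
gripper_width: -0.0
grasp_force: 3.4
```

send_rows(series="-1 0 0 0.1 0;-1 0 0 0 0;-1 0 0 0 0")

```text
clock: 12.5
tcp_pos: [0.6607, 0.0303, 0.1241]
eef_rot: [180.0, -0.0, 90.0]
wrist_force: [-2.7, -0.2, 11.1]
gripper_width: -0.001
grasp_force: 5.0
```

send_rows(series="-1 0 0 -0.5 0;-1 0 0 -1.5 0;-1 0 0 -3 0;-1 0 0 -3 0;1 0 -1 -2 0;1 0 -2 0 0;1 0 -2 0 0;1 0 -2 0 0;1 0 -2 0 0;1 0 -2 0 0;1 0 -1.9 0 0;1 0.3 0 0 8.5;1 0 0 0 8.5;1 0 0 0 8.5;1 0 0 0 8.5;1 0 0 0 8.5;1 0 0 0 8.5;1 0 0 0 8.5;1 0 0 0 8.5;1 0 0 0 8.5")

```text
clock: 14.5
tcp_pos: [0.5311, 0.0336, 0.2225]
eef_rot: [-180.0, 0.0, 13.2]
wrist_force: [-0.0, 0.1, -0.3]
gripper_width: 1.001
grasp_force: 0.0
```

send_rows(series="1 0 0 0 8.5;1 0 0 0 5;1 0 0 0 0;1 0 0 0 0;1 0 0 0 0")

```text
clock: 15.0
tcp_pos: [0.5313, 0.0335, 0.2224]
eef_rot: [-180.0, 0.0, 0.1]
wrist_force: [-0.2, 0.6, -0.1]
gripper_width: 1.001
grasp_force: 0.0
```

Run:
```python
from h import *
b=cap('side')
for n,c,bx,f,z in [('dot',b,(325,265,25,25),pink,.029),('cap',b,(383,228,20,10),white,.132)]:
    u,v,N=cen(c,*bx,f);print(n,u,v,N,ray(c,u,v,z).round(4))
go(.5316,.0395,.06,0)
```

```text
dot 337.16438356164383 279.3972602739726 73 [0.535  0.0409 0.029 ]
cap 391.91954022988506 232.58620689655172 87 [0.665  0.0314 0.132 ]
at [0.5314 0.0335 0.2224] [-1.7998e+02  0.0000e+00  6.0000e-02] shift now cm [ 0.03 -0.6  16.24] turn 0.06 shift after turn [ 0.03 -0.6  16.24] t 15.05
```

send_rows(series="1 0 -0.3 2 0;1 0 -0.3 3 0;1 0 0 3 0;1 0 0 3 0;1 0 0 3 0;1 0 0 2.5 0;1 0 0 1.5 0;1 0 0 1 0;1 0 0 0.8 0;1 0 0 0.6 0;1 0 0 0 0;1 0 0 0 0")

```text
clock: 16.25
tcp_pos: [0.5319, 0.0395, 0.0188]
eef_rot: [-180.0, -0.1, 0.0]
wrist_force: [-0.6, -1.8, 0.4]
gripper_width: 0.999
grasp_force: 0.0
```

Run:
```python
from h import *
go(.5316,.0395,.0105,0)
```

```text
at [0.5319 0.0395 0.0188] [-1.7998e+02 -6.0000e-02  1.0000e-02] shift now cm [-0.04  0.    0.83] turn 0.01 shift after turn [-0.04  0.    0.83] t 16.25
```

send_rows(series="1 0 0 0.5 0;1 0 0 0.3 0;1 0 0 0 0;-1 0 0 0 0;-1 0 0 0 0;-1 0 0 0 0;-1 0 0 0 0;-1 0 0 0 0;-1 0 0 0 0;-1 0 0 0 0;-1 0 0 0 0;-1 0 0 0 0")

```text
clock: 17.45
tcp_pos: [0.532, 0.0394, 0.0108]
eef_rot: [-180.0, -0.1, -0.0]
wrist_force: [-0.0, -0.3, 5.3]
gripper_width: 0.522
grasp_force: 63.0
```

send_rows(series="-1 0 0 -1 0;-1 0 0 -2 0;-1 0 0 -3 0;-1 0 0 -3 0;-1 0 0 -2 0;-1 0 0 -1 0;-1 0 0 0 8.5;-1 0 0 0 8.5;-1 0 0 0 8.5;-1 0 0 0 0;-1 0 0 0 0")

```text
clock: 18.55
tcp_pos: [0.5308, 0.0396, 0.1297]
eef_rot: [179.9, 0.1, -25.3]
wrist_force: [0.5, -0.0, -0.7]
gripper_width: 0.52
grasp_force: 62.4
```

Run:
```python
from h import *
go(.535,-.3435,.12,-25.5)
```

```text
at [0.5308 0.0396 0.1297] [ 1.7995e+02  6.0000e-02 -2.5310e+01] shift now cm [16.76 34.45  0.99] turn 0.19 shift after turn [16.87 34.4   0.99] t 18.55
```

send_rows(series="-1 0.7 1.4 0 0.2;-1 1.4 2.9 0 0;-1 1.4 2.9 0 0;-1 1.4 2.9 0 0;-1 1.4 2.9 0 0;-1 1.4 2.9 0 0;-1 1.4 2.9 0 0;-1 1.4 2.9 0 0;-1 1.4 2.9 0 0;-1 1.4 2.9 0 0;-1 1.4 2.9 0 0;-1 1.4 2.9 0.5 0;-1 1 1.4 1.5 0;-1 0.5 0.5 2 0;-1 0 0 2 0;-1 0 0 0 0;-1 0 0 0 0;-1 0 0 0 0")

```text
clock: 20.35
tcp_pos: [0.5378, -0.3549, 0.0715]
eef_rot: [180.0, -0.1, -25.7]
wrist_force: [-0.2, 0.1, -0.2]
gripper_width: 0.521
grasp_force: 62.4
```

Run:
```python
from h import *
import pickle
a,b=pickle.load(open('c.pkl','rb'))
c=cap('side')
go(.535,-.3435,.06,-25.5)
z=ctrl.get_obs()['tcp_pos'][2]
print('dot z',z-.0108+.029)
try:
    u,v,N=cen(c,395,355,60,60,pink);print(u,v,N,ray(c,u,v,z-.0108+.029))
except Exception as e:print(e)
def crop(c,x,y,w,h,s): return cv2.resize(c['img'][y:y+h,x:x+w],None,fx=s,fy=s,interpolation=cv2.INTER_CUBIC)
cv2.imwrite('pics/ch.png',np.hstack([crop(b,375,350,100,100,4),crop(c,375,350,100,100,4)]))
```

```text
at [ 0.538  -0.3547  0.0717] [ 1.800e+02 -1.300e-01 -2.567e+01] shift now cm [-0.76 -0.88  1.16] turn -0.17 shift after turn [-0.76 -0.89  1.16] t 20.4
dot z 0.08986400126426305
430.0 391.6923076923077 13 [ 0.53386129 -0.34806943  0.089864  ]
```

View pics/ch.png

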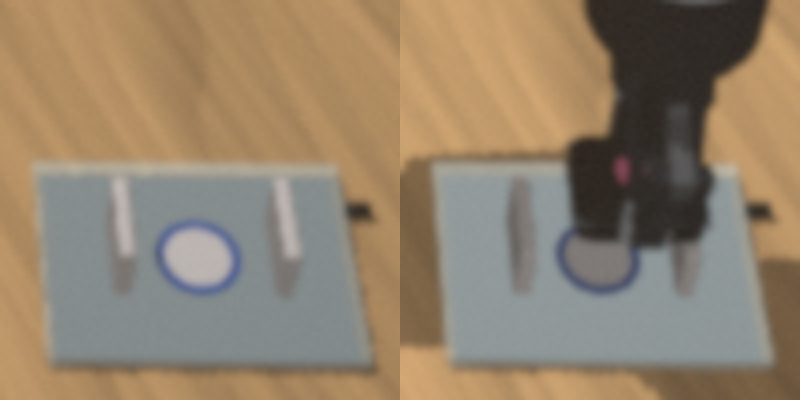

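Run:
```python
from h import *
import pickle
from scipy.optimize import least_squares
a,b=pickle.load(open('c.pkl','rb'))
print('finger bias side',ray(b,287.1,151.6,.1646)-ray(b,285.9,152.1,.1646))
M=[(-.042,.022,.042),(-.034,.022,.042),(-.034,-.022,.042),(-.042,-.022,.042),(.034,.022,.042),(.042,.022,.042),(.042,-.022,.042),(.034,-.022,.042),(-.075,.055,.008),(.075,.055,.008),(.075,-.055,.008),(-.075,-.055,.008)]
M=np.array(M)
def fit(c,uv,idx):
    uv=np.array(uv)
    def pts(p):
        q=M[idx].copy();q=R.from_euler('z',p[2]).apply(q);q[:,:2]+=p[:2];return q
    s=least_squares(lambda p:(proj(c,pts(p))-uv).ravel(),[.535,-.343,-.445],loss='soft_l1')
    print(s.x[:2],np.degrees(s.x[2]),(proj(c,pts(s.x))-uv).round(1).tolist())
S=[(111,178),(129,178),(134,256),(117,257),(274,178),(291,178),(301,258),(284,259),(35,163),(336,166),(373,367),(50,365)]
fit(b,[up(375,350,4,*p) for p in S],list(range(12)))
T=[(15,218),(93,36),(231,99),(152,280)]  # plate corners top view crop coords
fit(a,[up(425,205,4,*p) for p in T],[8+0 if 0 else 11 if 0 else 8,9,10,11])
```

```text
finger bias side [0.00370725 0.00096282 0.        ]
[ 0.53580525 -0.34134064] -25.116823299544084 [[-0.0, -0.2], [-0.3, -0.1], [0.7, 0.4], [0.6, 0.1], [-0.5, 0.3], [-0.5, 0.4], [0.4, 0.4], [0.3, 0.1], [-0.8, -0.2], [0.3, -0.1], [0.5, -0.4], [-0.8, -0.9]]
[ 0.53142328 -0.34293176] -25.367425957859915 [[-0.7, 0.6], [0.2, -0.7], [0.4, -0.8], [-0.0, 1.0]]
```

Run:
```python
from h import *
go(.5333,-.3422,.06,-25.2)
```

```text
at [ 0.538  -0.3547  0.0717] [ 1.800e+02 -1.300e-01 -2.567e+01] shift now cm [-0.97 -0.93  1.16] turn -0.47 shift after turn [-0.96 -0.93  1.16] t 20.4
```

send_rows(series="-1 -0.5 -0.5 0 -0.4;-1 -0.4 -0.4 0.5 0;-1 0 0 0.5 0;-1 0 0 0 0;-1 0 0 0 0;-1 0 0 0 0;-1 0 0 0 0")

```text
clock: 21.1
tcp_pos: [0.5333, -0.3423, 0.0604]
eef_rot: [180.0, -0.0, -25.3]
wrist_force: [0.3, 0.0, -0.1]
gripper_width: 0.52
grasp_force: 62.4
```

Run:
```python
from h import *
go(.5333,-.3422,.016,-25.2)
```

```text
at [ 0.5333 -0.3423  0.0604] [ 1.7999e+02 -2.0000e-02 -2.5310e+01] shift now cm [-0.   -0.01  4.44] turn -0.11 shift after turn [-0.   -0.01  4.44] t 21.1
```

send_rows(series="-1 0 0 0.4 0;-1 0 0 0.4 0;-1 0 0 0.4 0;-1 0 0 0.3 0;-1 0 0 0 0;-1 0 0 0 0")

```text
clock: 21.7
tcp_pos: [0.5331, -0.342, 0.0451]
eef_rot: [-180.0, 0.0, -25.3]
wrist_force: [0.6, 0.6, -0.8]
gripper_width: 0.521
grasp_force: 62.4
```

Run:
```python
from h import *
go(.5333,-.3422,.016,-25.2)
c=cap('side')
cv2.imwrite('pics/ch2.png',cv2.resize(c['img'][360:440,380:480],None,fx=7,fy=7,interpolation=cv2.INTER_CUBIC))
```

```text
at [ 0.5331 -0.342   0.0451] [-1.7999e+02  1.0000e-02 -2.5300e+01] shift now cm [0.02 0.01 2.91] turn -0.1 shift after turn [0.02 0.01 2.91] t 21.7
```

View pics/ch2.png

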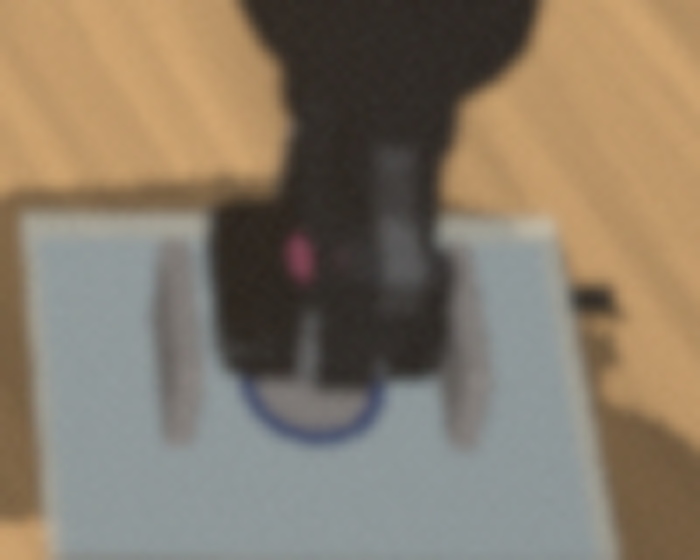

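Run:
```python
from h import *
c=cap('side')
z=ctrl.get_obs()['tcp_pos'][2]-.0078
def q(P): 
    P=R.from_euler('z',-25.2,degrees=True).apply(P)+[.5358,-.3413,0]
    return ((proj(c,P)-[380,360]+.5)*7-.5).round(0).tolist()
print('bottom near',q([(-.03,-.023,z),(.03,-.023,z)]),'mid-h near',q([(-.03,-.023,z+.013),(.03,-.023,z+.013)]),'top near/far',q([(-.03,-.023,z+.026),(.03,-.023,z+.026),(-.03,.023,z+.026),(.03,.023,z+.026)]))
print('cheek near inner',q([(-.034,-.022,.042),(.034,-.022,.042),(-.034,-.022,.008),(.034,-.022,.008)]))
```

```text
bottom near [[218.0, 394.0], [447.0, 397.0]] mid-h near [[223.0, 365.0], [454.0, 368.0]] top near/far [[228.0, 336.0], [460.0, 339.0], [211.0, 189.0], [436.0, 192.0]]
cheek near inner [[204.0, 381.0], [464.0, 384.0], [192.0, 455.0], [447.0, 458.0]]
```

The case sits between the cheeks, spanning about 220–445 in the crop against a predicted 218–450, so it is centred to about 1 mm. I'll lower it gently.

send_rows(series="-1 0 0 0.4 0;-1 0 0 0.5 0;-1 0 0 0.5 0;-1 0 0 0.5 0;-1 0 0 0.4 0;-1 0 0 0.3 0;-1 0 0 0 0;-1 0 0 0 0;-1 0 0 0 0")

```text
clock: 22.7
tcp_pos: [0.5334, -0.3422, 0.0195]
eef_rot: [180.0, -0.0, -25.3]
wrist_force: [0.0, -0.9, -0.1]
gripper_width: 0.523
grasp_force: 62.4
```

send_rows(series="-1 0 0 0.1 0;-1 0 0 0.1 0;-1 0 0 0 0;-1 0 0 0 0")

```text
clock: 23.1
tcp_pos: [0.5332, -0.342, 0.0172]
eef_rot: [-180.0, 0.0, -25.3]
wrist_force: [0.3, -0.0, -1.1]
gripper_width: 0.523
grasp_force: 62.4
```

send_rows(series="-1 0 0 0.1 0;-1 0 0 0 0;-1 0 0 0 0")

```text
clock: 23.4
tcp_pos: [0.5332, -0.342, 0.0162]
eef_rot: [-180.0, 0.0, -25.3]
wrist_force: [0.3, 0.1, -0.8]
gripper_width: 0.524
grasp_force: 62.4
```

send_rows(series="-1 0 0 0.05 0;-1 0 0 0 0;-1 0 0 0 0")

```text
clock: 23.7
tcp_pos: [0.5333, -0.3421, 0.0158]
eef_rot: [-180.0, -0.0, -25.3]
wrist_force: [-0.3, -0.2, 0.5]
gripper_width: 0.525
grasp_force: 62.6
```

send_rows(series="-1 0 0 0.05 0;-1 0 0 0 0;-1 0 0 0 0")

```text
clock: 24.0
tcp_pos: [0.5333, -0.3421, 0.0158]
eef_rot: [-180.0, -0.0, -25.3]
wrist_force: [-0.8, 1.0, 5.3]
gripper_width: 0.524
grasp_force: 63.1
```

send_rows(series="0.2 0 0 0 0;0.4 0 0 0 0;0.7 0 0 0 0;1 0 0 0 0;1 0 0 0 0;1 0 0 0 0;1 0 0 0 0;1 0 0 -1 0;1 0 0 -3 0;1 0 0 -4 0;1 0 0 -4 0;1 0 0 -4 0;1 -3 0 -3 0;1 -4 0 0 0;1 -4 0 0 0;1 -4 0 0 0;1 0 0 0 0;1 0 0 0 0;1 0 0 0 0")

```text
clock: 25.9
tcp_pos: [0.3988, -0.2784, 0.206]
eef_rot: [180.0, -0.1, -25.3]
wrist_force: [0.4, -0.8, -1.0]
gripper_width: 0.997
grasp_force: 0.0
```

Run:
```python
from h import *
a=cap('top');b=cap('side')
print(ctrl.get_obs()['tcp_pos'])
for c,bx in((b,(405,385,50,40)),):
    u,v,N=cen(c,*bx,pink);print(u,v,N,ray(c,u,v,.034)-[.0036,.001,0])
def crop(c,x,y,w,h,s): return cv2.resize(c['img'][y:y+h,x:x+w],None,fx=s,fy=s,interpolation=cv2.INTER_CUBIC)
cv2.imwrite('pics/end.png',np.hstack([crop(a,405,195,100,100,4),crop(b,375,350,100,100,4)]))
```

```text
[ 0.39868962 -0.27863144  0.20569604]
425.14516129032256 405.6532258064516 124 [ 0.53277207 -0.34028673  0.034     ]
```

View pics/end.png

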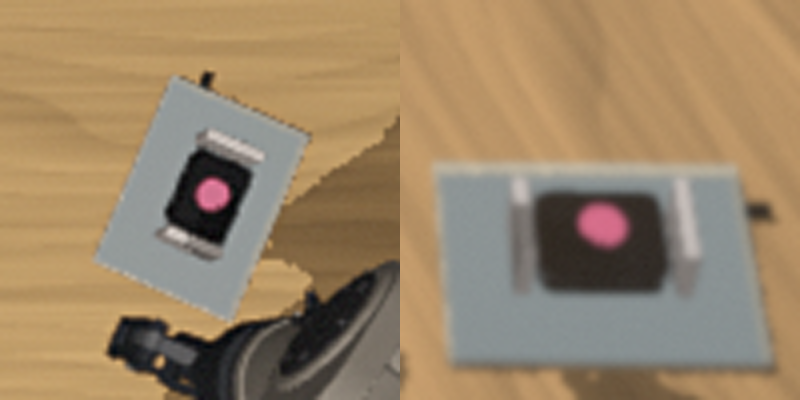

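Run:
```python
from h import *
a=cap('top');u,v,N=cen(a,445,230,25,25,pink);d=ray(a,u,v,.034)-[.53142,-.34293,.034]
e=R.from_euler('z',25.2,degrees=True).apply(d).round(4);print(N,e)
if max(abs(e))<.003: print(ctrl.finish_job())
```

```text
62 [0.0003 0.0006 0.    ]
the job is handed in; nothing more can be done
None
```

The job is handed in: the case went to the mat, the nozzle was pressed fully down and sprang back, and the case now lies flat between the charger's cheeks, pink dot up. The top camera puts it within 1 mm of the ring's centre (side camera about 2 mm), at about 26 s on the clock.

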